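# Check the far side of a thimble in a sprung mirror

### The job

Slip the steel thimble, open end down, over the slim post next to the little camera so that it sits level on the post's shoulder, and let go of it. Then turn the sprung mirror by the fin on its top until the camera sees the thimble's reflection near the middle of the glass, and finish while still holding the mirror at that angle, because it springs back when released. Leave the other things on the table where they are.

Things in the scene. Friction and masses are not known exactly. Their poses are not given: they have to be found in the camera images.
- thimble: Steel thimble, loose, about 20 g, standing open end down on the table: outside diameter 20 mm at the rim to 22 mm at its closed top, 26 mm tall; wall 2.5 mm, inner width 14.5 mm at the mouth, inside 22 mm deep. Origin: centre of the open rim (its underside); z points to the closed top.
- stand: Fixed inspection stand: grey base plate 90 x 150 mm, 12 mm thick, carrying at local y = +45 mm a slim steel post (12 mm thick) for the thimble and at local y = -45 mm a black camera housing (36 mm cube, its top 110 mm above the table) on a column. Origin: on the table, midway between post and lens; z up; local +x is the way the camera looks, roughly towards the mirror.
- post_shoulder (a point): Centre of the post's flat shoulder (disc of 24 mm diameter), 80 mm above the table, on which the thimble's rim rests; from it a round pin of 10 mm diameter with a tapered tip stands up a further 15 mm and goes inside the thimble. Axes as stand.
- lens (a point): Centre of the camera's lens, 93 mm above the table. Axes as stand; the camera looks along +x.
- aim (a point): The point midway between the lens and the axis of the post, 93 mm above the table (mid-height of the seated thimble). The camera sees the thimble in the middle of the glass when the mirror's normal points at this point.
- mirror_base: Fixed round foot of the mirror, 90 mm diameter, 14 mm thick. Origin: on the table, on the vertical swivel axis; z up; local +x is the way the mirror's normal points while the mirror is at its stop (joint 0).
- mirror_face (a point): Centre of the mirror on the swivel axis, 93 mm above the table; turns with the mirror. +x is the normal of the glass (it lies 4 mm out along +x), y runs along its width, z up. Glass 80 mm wide and 58 mm high in a grey frame 88 mm wide, 7 mm thick, from 60 to 126 mm above the table.
- fin (a point): Grip point of the fin on top of the mirror, on the swivel axis, 147 mm above the table; turns with the mirror. The grey fin is a flat tab 10 mm thick (along x, the normal of the glass), 30 mm wide (along y), from 126 to 164 mm above the table; pinch it from above across its thickness. Axes as mirror_face.
- mirror (a joint): Swivel angle of the mirror about its vertical axis, rad: 0 at the stop where a spring holds it, growing counter-clockwise seen from above, up to 1.5. Holding it takes 0.08 N m per rad plus 0.03 N m; let go, it swings back to 0.
- egg: Bystander: wooden darning egg standing on its flattened end, 44 mm diameter, 56 mm tall. Origin: centre of its underside.
- spool: Bystander: wooden thread spool standing upright, 32 mm diameter, 42 mm tall. Origin: centre of its underside.
- tape_case: Bystander: flat round grey tape-measure case, 48 mm diameter, 16 mm tall. Origin: centre of its underside.
- pincushion: Bystander: red ceramic pincushion base, round, 76 mm diameter, 30 mm tall. Origin: centre of its underside.
- button_jar: Bystander: clear plastic jar of buttons with a white screw cap, 66 mm diameter, 86 mm tall. Origin: centre of its underside.
- cone_thread: Bystander: grey cone of thread, 56 mm diameter at the foot, 66 mm tall. Origin: centre of its underside.
- bobbin_box: Bystander, fixed: white plastic bobbin box with shut flip-top lid, 80 x 120 mm, 38 mm tall. Origin: centre of its underside.
Mind the look-alikes: they are no part of the job. Leave any orange look-alike of the stand alone. Leave any blue look-alike of the mirror_base alone.

How it is judged:
By the outcome, as a careful person would: the job done as asked, in the order asked, and still so for the second after the job is handed in, while the arm keeps its last pose, push and grip.
It also fails if it takes over 51 s, if anything falls off the work surface, if the arm or the gripper's body presses on something with over 40 N, if the wrist force passes 120 N, or if a joint passes its speed limit or range.

### The arm

A 6-joint arm with a two-finger parallel gripper is mounted at the origin on the work surface. World frame = base frame: x ahead of the robot, y to its left, z up, the work surface at z = 0. Lengths are in mm, angles in rad, forces in N, time in s.
With the tool pointing down it reaches from about 275 to 725 mm from the base axis. Payload 15.9 kg.
Tool frame: the origin (TCP) lies at the very end of the fingers, on their centre line; the grasp point (between the pads) lies 19 mm behind it; x points along the fingers, y is the direction in which the jaws open and shut, and the axes are right-handed (so a half turn about x gives the same grasp; the last joint's range is limited). The gripper opens to 85 mm and grips with 20 to 120 N. Pads are 22 mm wide; open, the fingers measure 114 mm over their backs; the gripper's body (76 mm by 85 mm) begins 54 mm behind the grasp point. The pads swing forward as they close: fully open they stand 13 mm farther back than shut.
Start: joints at [-1.289, 0.213, -0.034, 1.323, 0, 1.571], TCP at [139.037, -480.265, 231.306] pointing down, gripper open.
Joint ranges: [-2.98, 2.98], [-0.74, 1.72], [-1.14, 1.35], [-2.1, 2.04], [-1.57, 1.44], [-3.14, 3.14]. Speed limits (rad/s): [1.89, 1.89, 2.39, 2.57, 3.14, 3.14].

### API

Orientations are given as a unit quaternion [w, x, y, z].
In Python, from station import robot gives the robot as it stands.
- The arm moves only by the tool send_rows, never from a script. Its argument "steps" is a list that holds one entry, the list of rows, each a list of 5 numbers: the closure, from 0 (fully open) to 1 (shut), then the shift along the tool's x, y, z in m, then the turn about the tool's x in degrees. A call has 1 to 20 rows; each row shifts and turns the pose as measured when the row begins, along the tool's axes as they then stand; what a row does not reach is not made up. A row lasts 1/10 s, in which the tool goes at most 50 mm and 8.59 degrees, less where a joint would pass 70% of its speed; a pose out of reach is approached as far as the arm can. A call with a gripper value outside its range is refused whole. The fingers move at their own pace and stop on an object; "newtons" is the grip in N (left out, the last holds). Time passes only in rows, so rows that do not move let the fingers close. It gives the time, the measured TCP pose, the force and the opening at its end, in the units of the state.
- robot.get_state(): the state, without advancing time (a new reading comes with each control period).
- robot.read_camera(name): name is "scene" or "top"; returns a dict with "pixels" (480x640x3 uint8, blue, green, red), "range_z" (480x640 float32, mm along the optical axis (not along the pixel's ray), 0 where there is no reading), "camera_matrix" (3x3 intrinsics, pixels), "R" (3x3) and "t" (3): a world point X has camera coordinates R X + t. Camera axes: x right, y down, z forward; pixel columns grow to the right and rows downward; lengths in mm; the calibration is good to about 2 mm. A picture is of the moment at which its call begins.
- robot.finish_job(): hands the job in, once; it reports no verdict.
The state is a dict: "clock": time; "joint_positions": joint angles; "dq": joint speeds; "joint_torque": joint torques, N m; "ee_pos": TCP position; "tool_rot": TCP orientation; "ft_force": force on the tool from outside, world axes, zero at the start; "torque": the same for the moment, N m; "width": opening from 0.0 (shut) to 1.0 (fully open).
Only numpy, scipy, OpenCV 4.12 (cv2) and the standard library are available. Lean on these libraries where they do the work, as an engineer would, in place of code of your own. Each camera call takes 0.05 s, during which the arm holds its last target. There are 200 camera calls.

## Working session

There is one attempt and no reset: what is moved stays moved. The work goes in short steps, Python scripts to look and compute and a tool call to move; the robot and the scene stay as the last step left them, time stands still between calls to the robot, and variables do not carry over. Pictures are saved under pics/ and viewed, about 8 in all and at most 12, crops included, and the job is handed in when it is done.

Besides the shell and the picture viewer there is one more tool, called after "Emit:" in YAML: its name, and indented under it one key for each argument. send_rows: Moves the arm, as the interface text tells. Its arguments: {"type":"object","properties":{"steps":{"type":"array"},"newtons":{"type":"number"}},"required":["steps"]}

```bash
mkdir -p pics
cat > h.py <<'E'
import numpy as np, cv2
from station import robot
def shot(n):
    d=robot.read_camera(n); np.savez(f'{n}.npz',**d); return d
def world(d,u,v,z=None):
    K=np.array(d['camera_matrix']);R=np.array(d['R']);t=np.array(d['t'])
    ray=np.linalg.inv(K)@[u,v,1.]
    if z is None: return R.T@(ray*d['range_z'][int(v),int(u)]-t)
    c=-R.T@t; w=R.T@ray; return c+w*(z-c[2])/w[2]
def proj(d,X):
    p=np.array(d['camera_matrix'])@(np.array(d['R'])@np.array(X)+np.array(d['t'])); return p[:2]/p[2]
E
python3 - <<'E'
from h import *
for n in('scene','top'):
    d=shot(n); cv2.imwrite(f'pics/{n}0.png',d['pixels']); print(n,-np.array(d['R']).T@d['t'])
print(robot.get_state())
E
```

```text
scene [1122.15332313  -18.84799821  866.47342983]
top [ 346.42320707   53.96810718 1525.19693062]
{'clock': 0.1, 'joint_positions': array([-1.28901221e+00,  2.13268027e-01, -3.49565849e-02,  1.32347591e+00,
       -2.35772483e-05,  1.57081360e+00]), 'dq': array([ 8.34573937e-04,  3.22197846e-05,  1.51775838e-03,  1.39059702e-04,
        2.01751897e-03, -4.50196594e-04]), 'joint_torque': array([-2.42044633e-03, -6.87247324e+01,  4.87804627e+01,  1.22582688e-02,
       -1.29507744e-04,  1.23896865e-05]), 'ee_pos': array([ 138.95006835, -480.01406491,  230.90086714]), 'tool_rot': array([-0.09897506, -0.70004778, -0.09960574,  0.70015408]), 'ft_force': array([ 0.24900781, -0.32996735, -0.49468518]), 'torque': array([ 0.01672602, -0.00037564, -0.00199356]), 'width': 1.0021137065174759}
```

View pics/scene0.png

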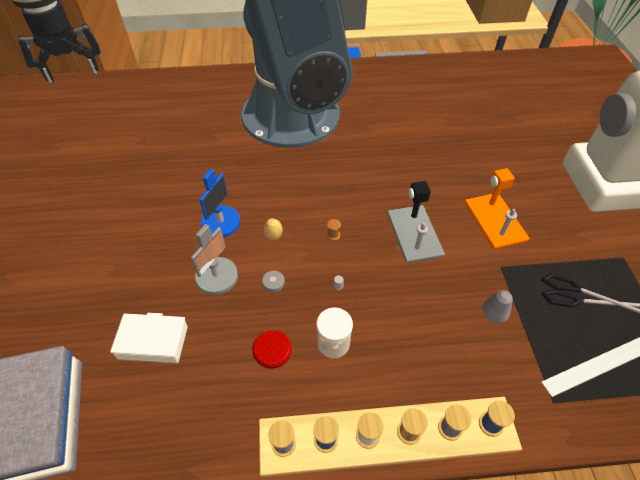

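View pics/top0.png

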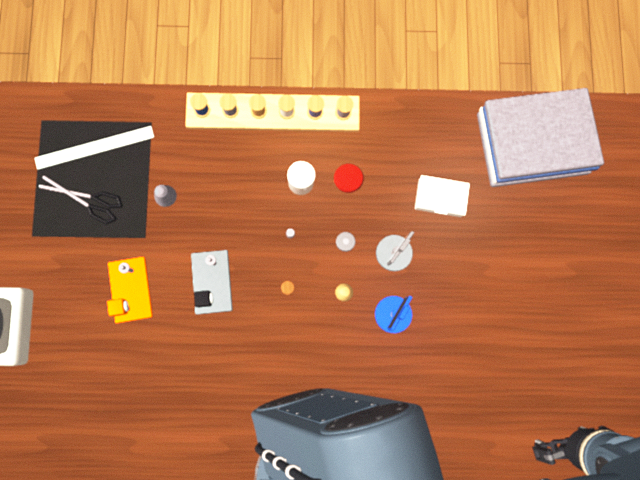

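The steel thimble is the small grey cup at scene (339,283) / top (290,233). The grey cone of thread at scene (498,305) is far larger, and the tape case at (273,281) is flat. The grey stand is at scene (415,230) / top (210,280), with its orange look-alike at scene (497,220). The grey mirror is at scene (216,265) / top (395,253), with its blue look-alike at (220,210). I'll confirm these in enlarged crops.

Run:
```python
from h import *
s=dict(np.load('scene.npz'));t=dict(np.load('top.npz'))
def c(d,u,v,w,k):
    return cv2.resize(d['pixels'][v:v+w,u:u+w],None,fx=k,fy=k,interpolation=cv2.INTER_CUBIC)
# tiles 260px: top thimble(26px,x10) stand(65,x4) mirror(52,x5); scene same
r1=np.hstack([c(t,277,220,26,10),c(t,180,245,65,4),c(t,370,225,52,5)])
r2=np.hstack([c(s,326,270,26,10),c(s,385,180,65,4),c(s,190,222,65,4)])
r2b=c(s,385,200,65,4)
cv2.imwrite('pics/crop.png',np.vstack([r1,r2]))
for n,(u,v) in dict(th=(290,233),plate=(220,280),cam=(203,298),post=(210,260),mir=(395,265),).items(): print(n,world(t,u,v).round(1))
```

```text
th [582.8  70.5  20.4]
plate [465.4 240.1  10.4]
cam [416.4 265.8 105. ]
post [505.  254.6  93.8]
mir [ 507.7 -189.7   13.6]
```

View pics/crop.png

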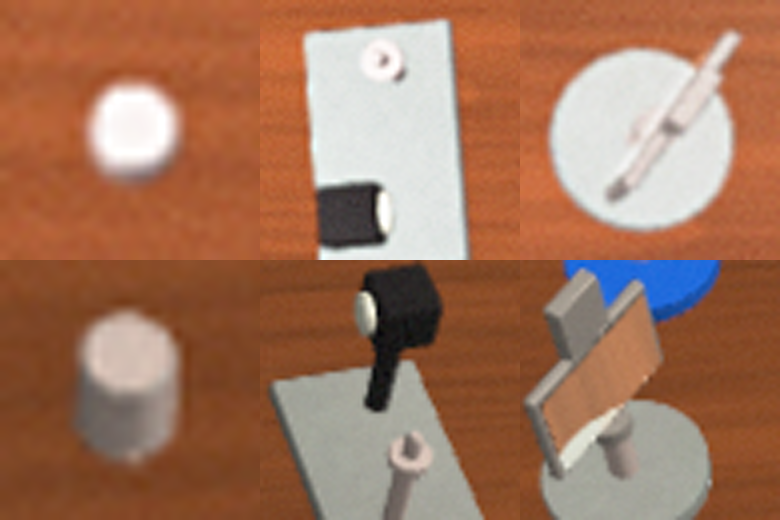

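The crops confirm the three: a plain steel cup, a grey stand with black camera and bare pin, and a grey mirror with fin. Next I measure them with both cameras.

```bash
cat >> h.py <<'E'
def cloud(d):
    K=np.array(d['camera_matrix']);R=np.array(d['R']);t=np.array(d['t'])
    v,u=np.mgrid[0:480,0:640]; z=d['range_z']
    P=np.stack([(u-K[0,2])/K[0,0]*z,(v-K[1,2])/K[1,1]*z,z],-1)-t
    P=P@R; P[z==0]=np.nan; return P
def near(P,x,y,r,z0,z1): 
    m=(np.hypot(P[...,0]-x,P[...,1]-y)<r)&(P[...,2]>z0)&(P[...,2]<z1); return P[m]
def tri(ds,uvs):
    A=[];b=[]
    for d,(u,v) in zip(ds,uvs):
        M=np.array(d['camera_matrix'])@np.c_[d['R'],d['t']]
        for r in (u*M[2]-M[0],v*M[2]-M[1]): A.append(r[:3]);b.append(-r[3])
    x,res,*_=np.linalg.lstsq(np.array(A),np.array(b),rcond=None); return x
E
python3 - <<'E'
from h import *
s=dict(np.load('scene.npz'));t=dict(np.load('top.npz'))
print('th top',world(t,290.4,232.6,26),world(s,338.5,278.2,26))
print('post sh',world(t,210.1,259.8,87),world(s,422.1,228.4,80))
for n,d in(('top',t),('scene',s)):
    P=cloud(d)
    def rep(k,Q,rect=True):
        if len(Q)<5: print(n,k,len(Q));return
        r=cv2.minAreaRect(Q[:,:2].astype(np.float32)); print(n,k,len(Q),'mean',Q.mean(0).round(1),'rect',np.round(r[0],1),np.round(r[1],1),round(r[2],2))
    rep('thimble',near(P,583,71,20,12,40))
    rep('plate',near(P,465,245,110,7,16))
    rep('post',near(P,505,252,22,70,105))
    rep('cam',near(P,420,262,40,100,116))
    rep('mbase',near(P,530,-185,60,9,17))
    rep('frame',near(P,530,-185,60,70,130))
    rep('fin',near(P,530,-185,60,132,175))
    for z in(0,):
        print(n,'table z near th',np.nanmedian(near(P,583,71,40,-10,8)[:,2]))
print(proj(t,[583,71,26]))
E
```

```text
th top [582.91708782  69.49322508  26.        ] [585.2629866   70.01859875  26.        ]
post sh [506.2544456  255.33889137  87.        ] [511.41541866 254.72084457  80.        ]
top thimble 55 mean [583.2  70.8  26.1] rect [582.9  70.8] [17.9 19.4] 22.69
top plate 1597 mean [465.3 257.6  11.6] rect [466.7 242.2] [206.5 200. ] 16.42
top post 82 mean [507.5 256.2  82.6] rect [508.2 257. ] [23.4 21.5] 45.93
top cam 266 mean [416.  267.1 109.1] rect [416.3 265.7] [36.2 41.4] 3.57
top mbase 623 mean [ 537.3 -184.7   13.2] rect [ 529.3 -184.6] [ 88.2 109.7] 75.22
top frame 128 mean [ 534.4 -182.4  112.9] rect [ 539.3 -187.3] [ 9.3 87.7] 55.58
top fin 80 mean [ 538.  -185.8  158.7] rect [ 532.9 -183. ] [10.1 47. ] 55.6
top table z near th -0.28730500737204034
scene thimble 92 mean [588.6  69.5  22.9] rect [587.3  69.2] [20.4 19.1] 24.21
scene plate 1778 mean [470.4 258.1  11.3] rect [464.4 260.4] [151.5  91. ] 6.13
scene post 98 mean [512.7 254.2  81.8] rect [511.3 254.6] [21.9 22.5] 74.23
scene cam 248 mean [421.7 265.4 107.6] rect [419.1 265.5] [37.8 40.5] 4.53
scene mbase 902 mean [ 550.  -183.6   13.5] rect [ 547.1 -184.9] [77.5 88.1] 37.76
scene frame 715 mean [ 546.1 -188.4  101.6] rect [ 541.9 -187.9] [10.1 89.8] 55.0
scene fin 221 mean [ 544.6 -187.7  152.3] rect [ 542.2 -188.3] [12.2 30.9] 52.1
scene table z near th -0.3766994764472675
[289.78762727 232.55792291]
```

```bash
cat >> h.py <<'E'
from scipy.spatial.transform import Rotation as Ro
def go(target,yaw=None):
    s=robot.get_state(); q=s['tool_rot']; R=Ro.from_quat([*q[1:],q[0]]).as_matrix()
    cy=np.degrees(np.arctan2(R[1,1],R[0,1]))
    print('t',round(s['clock'],2),'pos',s['ee_pos'].round(1),'tilt',(R[:,0]).round(4),'yawY',cy.round(2),'q',s['joint_positions'].round(2),'F',s['ft_force'].round(1),'w',round(s['width'],3))
    sh=R.T@(np.array(target)-s['ee_pos'])
    turn=None
    if yaw is not None: turn=-((yaw-cy+90)%180-90)
    print('tool shift mm',sh.round(1),'turn about x deg',turn)
E
python3 -c "
from h import *
go([585,70,150],90)"
```

```text
t 0.1 pos [ 139.  -480.   230.9] tilt [-3.e-04  9.e-04 -1.e+00] yawY -73.86 q [-1.29  0.21 -0.03  1.32 -0.    1.57] F [ 0.2 -0.3 -0.5] w 1.002
tool shift mm [  81.3 -404.2 -581.4] turn about x deg 16.144051210347556
```

Emit:
send_rows:
  steps:
    - [[0,0,0,0,5],[0,0,0,0,5],[0,0,0,0,0]]

```text
clock: 0.4
ee_pos: [138.8, -479.4, 230.0]
tool_rot: [-0.035, -0.706, -0.037, 0.706]
ft_force: [-0.8, 0.0, -0.3]
width: 1.003
```

```bash
python3 -c "
from h import *
go([585,70,150],-84)"
```

```text
t 0.4 pos [ 138.8 -479.4  230. ] tilt [-8.e-04  3.e-03 -1.e+00] yawY -84.16 q [-1.29  0.21 -0.04  1.32  0.    1.75] F [-0.8  0.  -0.3] w 1.003
tool shift mm [  81.2 -500.9 -499.8] turn about x deg -0.16041488943390902
```

Emit:
send_rows:
  steps:
    - [[0,0,0,0,-8.5],[0,0,0,0,-8.5],[0,0,0,0,-8.5],[0,0,0,0,-8.5],[0,0,0,0,-8.5],[0,0,0,0,-8.5],[0,0,0,0,-8.5],[0,0,0,0,-8.5],[0,0,0,0,-8.5],[0,0,0,0,-8.5],[0,0,0,0,-5],[0,0,0,0,0]]

```text
clock: 1.6
ee_pos: [138.4, -477.9, 227.6]
tool_rot: [0.531, 0.466, 0.536, -0.463]
ft_force: [0.6, 1.0, 0.1]
width: 0.999
```

```bash
python3 -c "
from h import *
go([585,70,231],6)"
```

```text
t 1.6 pos [ 138.4 -477.9  227.6] tilt [-0.0023  0.0079 -1.    ] yawY 7.96 q [-1.29  0.22 -0.04  1.32  0.    0.14] F [0.6 1.  0.1] w 0.999
tool shift mm [-1.000e-01  5.182e+02 -4.808e+02] turn about x deg 1.958757860662189
```

Emit:
send_rows:
  steps:
    - [[0,0,0.034,-0.0315,0],[0,0,0.034,-0.0315,0],[0,0,0.034,-0.0315,0],[0,0,0.034,-0.0315,0],[0,0,0.034,-0.0315,0],[0,0,0.034,-0.0315,0],[0,0,0.034,-0.0315,0],[0,0,0.034,-0.0315,0],[0,0,0.034,-0.0315,0],[0,0,0.034,-0.0315,0],[0,0,0.034,-0.0315,0],[0,0,0.034,-0.0315,0],[0,0,0.034,-0.0315,0],[0,0,0.034,-0.0315,0]]

```text
clock: 3.0
ee_pos: [565.5, 37.6, 230.0]
tool_rot: [0.525, 0.473, 0.529, -0.47]
ft_force: [0.6, -0.7, 0.4]
width: 1.001
```

```bash
python3 -c "
from h import *
go([585,70,150],6)
shot('top');go([585,70,150],6)"
```

```text
t 3.0 pos [565.5  37.6 230. ] tilt [-4.0e-04  6.9e-03 -1.0e+00] yawY 6.34 q [0.06 0.35 0.15 1.37 0.01 1.52] F [ 0.6 -0.7  0.4] w 1.001
tool shift mm [ 80.2  23.  -29.5] turn about x deg 0.3391297989303439
t 3.05 pos [568.5  42.3 228.7] tilt [-6.0e-04  8.8e-03 -1.0e+00] yawY 6.49 q [0.07 0.36 0.16 1.37 0.01 1.53] F [-5.9  4.7 -3.7] w 1.0
tool shift mm [ 78.9  19.5 -25. ] turn about x deg 0.4910146188540665
```

Emit:
send_rows:
  steps:
    - [[0,0.03,0.0195,-0.025,0.5],[0,0.045,0,0,0],[0,0.045,0,0,0],[0,0.03,0,0,0]]

```text
clock: 3.45
ee_pos: [590.1, 75.5, 77.2]
tool_rot: [0.525, 0.478, 0.526, -0.469]
ft_force: [-0.5, -0.5, 0.2]
width: 1.0
```

```bash
python3 -c "
from h import *
shot('top');go([585,70,4],6)
d=shot('scene')
cv2.imwrite('pics/a.png',cv2.resize(d['pixels'][200:330,260:420],None,fx=4,fy=4,interpolation=2))"
```

```text
t 3.5 pos [587.9  75.1  72.9] tilt [ 0.0016  0.0091 -1.    ] yawY 5.92 q [ 0.12  0.47 -0.07  1.02  0.01  1.59] F [-3.5 -0.  -6.4] w 1.0
tool shift mm [68.8 -3.6  5.4] turn about x deg -0.07993348005854273
```

View pics/a.png

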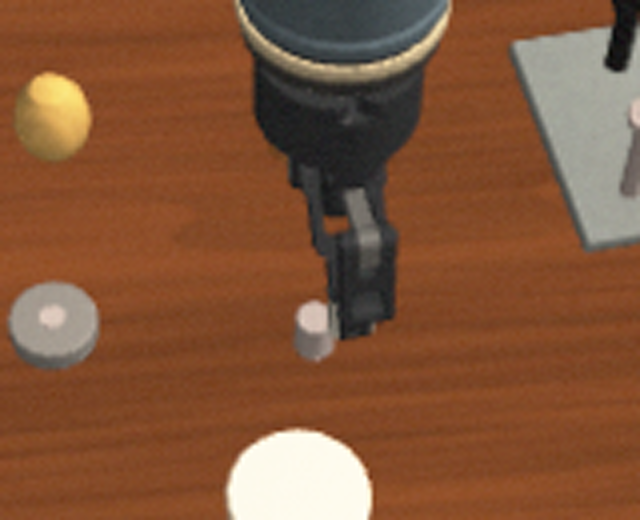

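The thimble sits at crop (315,330), just left of the open fingers at (365,310). This fits the roughly 5 mm lateral offset I computed, so I'm lowering.

Emit:
send_rows:
  steps:
    - [[0,0,-0.0036,0.0054,0],[0,0.035,0,0,0],[0,0.02,0,0,0]]

```text
clock: 3.85
ee_pos: [589.5, 68.8, 27.4]
tool_rot: [0.525, 0.48, 0.524, -0.469]
ft_force: [-0.5, 0.0, -0.4]
width: 0.999
```

```bash
python3 -c "
from h import *
shot('top');shot('top');go([585,70,4],6)"
```

```text
t 3.95 pos [589.   68.8  27.2] tilt [ 0.0102  0.0098 -0.9999] yawY 5.8 q [ 0.11  0.51 -0.15  0.91  0.01  1.58] F [-0.3  0.1  0.5] w 0.999
tool shift mm [23.1 -4.1 -1.4] turn about x deg -0.20424704329424515
```

Emit:
send_rows:
  steps:
    - [[0,0.012,-0.004,-0.0013,0],[0,0.009,0,0,0]]

```text
clock: 4.15
ee_pos: [588.1, 69.5, 11.1]
tool_rot: [0.526, 0.481, 0.523, -0.468]
ft_force: [-0.5, -0.2, -0.7]
width: 1.0
```

```bash
python3 -c "
from h import *
shot('top');shot('top');go([585,70,4],6)"
```

```text
t 4.25 pos [588.1  69.5  10.4] tilt [ 0.0159  0.0104 -0.9998] yawY 5.73 q [ 0.11  0.52 -0.18  0.86  0.01  1.58] F [-0.   0.2 -0.1] w 1.0
tool shift mm [ 6.4 -3.2 -0.8] turn about x deg -0.2664159391592307
```

Emit:
send_rows:
  steps:
    - [[0,0.0065,-0.0035,-0.001,0],[1,0,0,0,0]]
  newtons: 30

```text
clock: 4.45
ee_pos: [585.7, 70.1, 5.4]
tool_rot: [0.527, 0.481, 0.522, -0.467]
ft_force: [-0.7, -0.4, -0.3]
width: 0.86
```

```bash
python3 -c "
from h import *
for i in range(14):
  shot('top')
  if i%5==0: print(robot.get_state()['width'])
go([585,70,4],6)"
```

```text
0.7772353585623525
0.32907707157186994
0.23303960718838868
t 5.15 pos [586.3  70.2   5.7] tilt [ 0.019   0.0107 -0.9998] yawY 5.71 q [ 0.11  0.52 -0.19  0.84  0.01  1.59] F [-0.6 -1.4  5.5] w 0.226
tool shift mm [ 1.7 -1.3  0.1] turn about x deg -0.28618174790412354
```

Emit:
send_rows:
  steps:
    - [[1,-0.045,0,0,0],[1,-0.045,0,0,0],[1,-0.045,0,0,0],[1,-0.03,0,0,0]]

```text
clock: 5.55
ee_pos: [579.4, 68.0, 170.7]
tool_rot: [0.524, 0.479, 0.524, -0.47]
ft_force: [0.7, 0.3, -1.1]
width: 0.231
```

```bash
python3 -c "
from h import *
shot('top');shot('top');go([509.8,255.5,170],6)
d=shot('scene')
cv2.imwrite('pics/b.png',cv2.resize(d['pixels'][150:280,280:440],None,fx=4,fy=4,interpolation=2))"
```

```text
t 5.65 pos [581.   68.2 172.1] tilt [ 0.0127  0.0101 -0.9999] yawY 5.72 q [0.11 0.39 0.06 1.23 0.01 1.58] F [-0.3  0.1 -0.3] w 0.229
tool shift mm [   3.1  -52.2 -193.4] turn about x deg -0.28241789664713224
```

View pics/b.png

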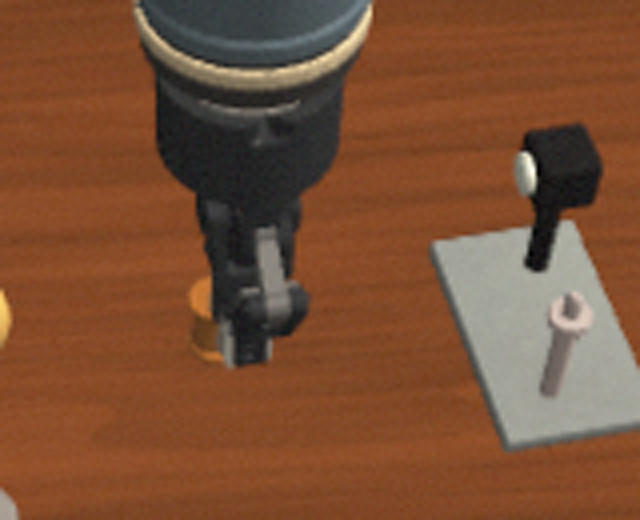

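Emit:
send_rows:
  steps:
    - [[1,0,-0.0105,-0.039,0],[1,0,-0.0105,-0.039,0],[1,0,-0.0105,-0.039,0],[1,0.01,-0.0105,-0.039,0],[1,0.02,-0.009,-0.032,0]]

```text
clock: 6.2
ee_pos: [508.9, 252.2, 135.0]
tool_rot: [0.522, 0.48, 0.523, -0.473]
ft_force: [0.6, -0.5, -1.5]
width: 0.229
```

```bash
python3 -c "
from h import *
shot('top');shot('top');go([509.8,255.5,112],6)"
```

```text
t 6.3 pos [506.4 252.8 131.9] tilt [ 6.e-04  6.e-03 -1.e+00] yawY 5.49 q [ 0.46  0.38 -0.06  1.13  0.01  1.94] F [-0.9 -1.4 -0. ] w 0.23
tool shift mm [19.9  3.6 -2.2] turn about x deg -0.510824060077951
```

Emit:
send_rows:
  steps:
    - [[1,0.01,0.0036,-0.0022,0],[1,0.008,0,0,0]]

```text
clock: 6.5
ee_pos: [509.4, 255.6, 111.5]
tool_rot: [0.522, 0.476, 0.525, -0.474]
ft_force: [0.7, 0.0, 0.2]
width: 0.231
```

```bash
python3 -c "
from h import *
shot('top');t=shot('top');go([509.8,255.5,112],6)
d=shot('scene')
p=robot.get_state()['ee_pos'];print('proj TCP',proj(d,p),proj(d,[509.8,255.5,80]),proj(d,[509.8,255.5,95]))
a=cv2.resize(d['pixels'][170:250,380:460],None,fx=6,fy=6,interpolation=2)
b=cv2.resize(t['pixels'][220:300,175:230],None,fx=5,fy=6,interpolation=2)
cv2.imwrite('pics/c.png',np.hstack([a,b]))"
```

```text
t 6.6 pos [509.  254.8 111.4] tilt [-0.0017  0.0045 -1.    ] yawY 5.52 q [ 0.46  0.4  -0.08  1.09  0.    1.94] F [-0.3 -0.2 -0. ] w 0.23
tool shift mm [-0.6  0.8 -0.6] turn about x deg -0.48288603486216175
proj TCP [424.66301659 217.79893822] [422.29444473 227.78197845] [423.52712201 223.27832893]
```

View pics/c.png

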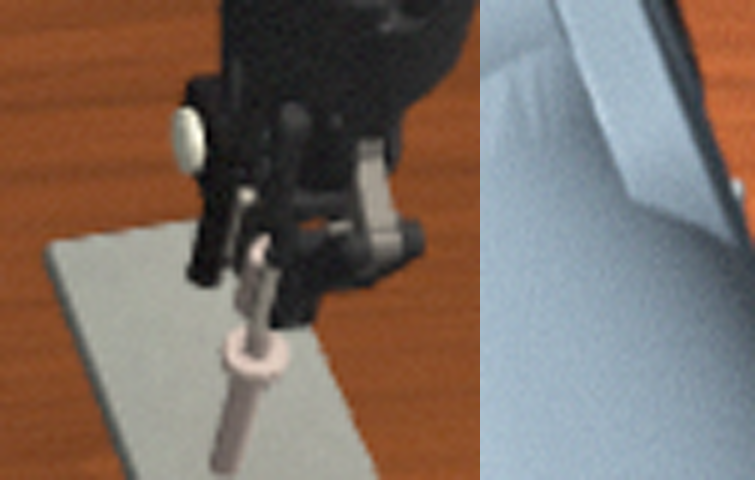

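Run:
```python
from h import *
d=dict(np.load('scene.npz')); k=14
im=cv2.resize(d['pixels'][195:235,400:450],None,fx=k,fy=k,interpolation=2)
im2=im.copy()
th=np.linspace(0,2*np.pi,40)
def circ(c,r,col):
    for a in th:
        p=(proj(d,[c[0]+r*np.cos(a),c[1]+r*np.sin(a),c[2]])-[400,195]+.5)*k
        cv2.circle(im,tuple(int(x) for x in p),1,col,-1)
circ([509,254.8,105.7],10,(0,255,0));circ([509,254.8,131.7],11,(0,255,255));circ([509.8,255.5,80],12,(255,0,0));circ([509.8,255.5,95],2,(255,0,0))
cv2.imwrite('pics/d.png',im)
P=cloud(d)[195:235,400:450]
for r in range(4,32,2): print(195+r,[('%.0f/%.0f'%(P[r,c,0],P[r,c,2])) for c in range(14,34,2)])
```

```text
199 ['435/89', '434/87', '434/87', '496/157', '499/160', '522/185', '529/193', '530/193', '531/194', '539/203']
201 ['436/83', '438/85', '437/83', '497/152', '494/148', '523/181', '530/188', '532/190', '522/178', '537/195']
203 ['418/55', '423/61', '424/62', '496/145', '501/149', '524/176', '531/184', '533/185', '530/181', '530/182']
205 ['419/50', '425/56', '424/55', '500/142', '501/144', '500/142', '531/178', '533/180', '534/180', '531/176']
207 ['421/45', '423/47', '423/47', '501/138', '500/136', '499/134', '527/167', '533/174', '386/0', '385/-1']
209 ['423/40', '423/40', '496/125', '499/129', '500/130', '503/133', '529/164', '532/167', '531/164', '529/162']
211 ['423/34', '424/35', '495/119', '501/125', '507/132', '521/148', '531/159', '533/162', '535/164', '554/186']
213 ['422/26', '425/28', '497/115', '502/120', '511/130', '522/143', '532/155', '536/160', 'nan/nan', '557/183']
215 ['422/18', '423/18', '418/12', '505/117', '513/126', 'nan/nan', '528/143', '545/164', '549/169', '555/175']
217 ['424/14', '423/11', '423/11', '511/118', '514/121', '527/136', '528/137', '547/160', '551/165', '558/174']
219 ['429/11', '428/10', '427/8', '511/111', 'nan/nan', '527/130', '528/131', '535/139', '553/161', '534/137']
221 ['433/10', '433/9', '434/9', '513/107', '526/123', '527/123', '533/131', '532/129', '534/132', '532/129']
223 ['442/14', '440/10', '443/14', '443/13', '526/117', '527/117', '534/126', '532/123', '531/122', '531/121']
225 ['447/12', '447/11', '501/79', '502/80', '513/93', '512/92', '503/80', '451/14', '450/11', '441/-0']
```

View pics/d.png

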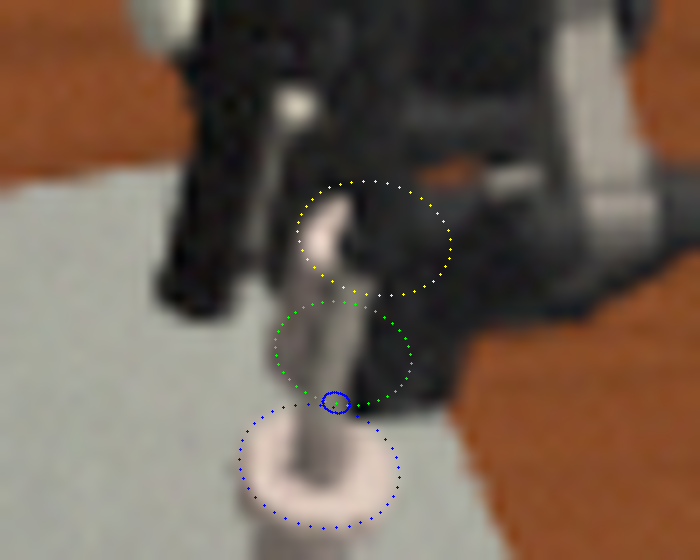

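The crop shows the thimble's closed top edge at (330,215), its side at (275,340) and the post shoulder ring centred at (320,465). The predicted outlines match within about 1 mm, with the thimble slightly to the left. I'll shift about 1.5 mm and insert in small steps while watching the force.

Emit:
send_rows:
  steps:
    - [[1,0.005,0.0016,-0.001,0],[1,0.005,0,0,0]]

```text
clock: 6.85
ee_pos: [512.3, 255.4, 103.0]
tool_rot: [0.522, 0.478, 0.524, -0.474]
ft_force: [-0.5, 0.5, -0.1]
width: 0.23
```

```bash
python3 -c "
from h import *
shot('scene');shot('scene');go([510.5,256,97],6)"
```

```text
t 6.95 pos [511.7 255.3 102.5] tilt [ 1.0e-04  5.4e-03 -1.0e+00] yawY 5.41 q [ 0.46  0.41 -0.09  1.07  0.    1.94] F [ 0.2  0.3 -0.1] w 0.233
tool shift mm [ 5.5 -1.1 -0.8] turn about x deg -0.593360413052892
```

Emit:
send_rows:
  steps:
    - [[1,0.003,-0.0015,-0.0008,0],[1,0.0035,0,0,0]]

```text
clock: 7.15
ee_pos: [510.4, 255.9, 96.2]
tool_rot: [0.522, 0.478, 0.524, -0.474]
ft_force: [-0.6, -0.4, 0.3]
width: 0.231
```

```bash
python3 -c "
from h import *
shot('scene');shot('scene');go([510.5,256,92],6)"
```

```text
t 7.25 pos [510.2 255.8  95.9] tilt [ 3.0e-04  5.4e-03 -1.0e+00] yawY 5.38 q [ 0.46  0.41 -0.11  1.05  0.    1.94] F [ 0.1  0.2 -0.6] w 0.232
tool shift mm [ 3.9  0.3 -0.2] turn about x deg -0.6158354844954061
```

No contact although the rim is already about 5 mm below the pin tip, so the pin is inside. Continuing down.

Emit:
send_rows:
  steps:
    - [[1,0.004,0.0003,0,0],[1,0.003,0,0,0]]

```text
clock: 7.45
ee_pos: [510.8, 256.1, 88.9]
tool_rot: [0.522, 0.478, 0.524, -0.474]
ft_force: [0.7, 0.3, -0.2]
width: 0.233
```

```bash
python3 -c "
from h import *
shot('scene');shot('scene');go([510.5,256,86],6)"
```

```text
t 7.55 pos [510.6 256.   88.7] tilt [ 6.0e-04  5.6e-03 -1.0e+00] yawY 5.4 q [ 0.46  0.42 -0.12  1.03  0.    1.94] F [-0.3  0.1 -0.5] w 0.231
tool shift mm [ 2.7 -0.1 -0. ] turn about x deg -0.6047688378474589
```

Emit:
send_rows:
  steps:
    - [[1,0.002,0,0,0],[1,0.001,0,0,0]]

```text
clock: 7.75
ee_pos: [510.7, 256.0, 85.7]
tool_rot: [0.522, 0.478, 0.524, -0.474]
ft_force: [-1.8, -1.1, 8.4]
width: 0.226
```

```bash
python3 -c "
from h import *
shot('scene');shot('scene');go([510.5,256,86],6)"
```

```text
t 7.85 pos [510.8 256.1  85.8] tilt [ 9.0e-04  5.7e-03 -1.0e+00] yawY 5.39 q [ 0.46  0.42 -0.12  1.03  0.    1.94] F [ 0.1  0.3 -0.3] w 0.228
tool shift mm [-0.2 -0.3  0.1] turn about x deg -0.6054608394612018
```

Contact came at 8 N with the TCP at z = 85.7, exactly the expected seating height. Releasing.

Emit:
send_rows:
  steps:
    - [[0.4,0,0,0,0]]

```text
clock: 7.95
ee_pos: [510.8, 256.1, 85.9]
tool_rot: [0.522, 0.478, 0.524, -0.474]
ft_force: [-0.2, 0.2, -0.1]
width: 0.388
```

```bash
python3 -c "
from h import *
for i in range(9): shot('scene')
go([510.5,256,86],6)"
```

```text
t 8.4 pos [510.7 256.1  85.8] tilt [ 9.0e-04  5.7e-03 -1.0e+00] yawY 5.4 q [ 0.46  0.42 -0.12  1.03  0.    1.94] F [-0.4 -0.6 -0. ] w 0.603
tool shift mm [-0.2 -0.2  0.1] turn about x deg -0.6034137862209548
```

Emit:
send_rows:
  steps:
    - [[0.4,-0.02,0,0,0],[0.4,-0.045,0,0,0],[0.4,-0.045,0,0,0],[0.4,-0.045,0,0,0]]

```text
clock: 8.8
ee_pos: [507.2, 253.5, 239.4]
tool_rot: [0.52, 0.474, 0.526, -0.478]
ft_force: [1.1, 0.4, 0.1]
width: 0.602
```

Run:
```python
from h import *
shot('top');t=shot('top')
# fin grasp yaw 55.3, centre
go([540.5,-187.5,220],55)
```

```text
t 8.9 pos [509.7 254.7 244. ] tilt [-0.0014  0.0046 -1.    ] yawY 5.4 q [0.46 0.36 0.19 1.4  0.   1.94] F [ 0.4 -0.6 -0.1] w 0.601
tool shift mm [ 21.9 -10.9 443.3] turn about x deg -49.60483371314669
```

Emit:
send_rows:
  steps:
    - [[0.4,0,-0.001,0.044,0],[0.4,0,-0.001,0.044,0],[0.4,0,-0.001,0.044,0],[0.4,0,-0.001,0.044,0],[0.4,0,-0.001,0.044,0],[0.4,0,-0.001,0.044,0],[0.4,0,-0.001,0.044,0],[0.4,0,-0.001,0.044,0],[0.4,0,-0.001,0.044,0],[0.4,0,0,0,-8.3],[0.4,0,0,0,-8.3],[0.4,0,0,0,-8.3],[0.4,0,0,0,-8.3],[0.4,0,0,0,-8.3],[0.4,0,0,0,-8.3]]

```text
clock: 10.4
ee_pos: [538.7, -156.6, 238.8]
tool_rot: [0.677, 0.204, 0.679, -0.199]
ft_force: [0.4, 0.5, 0.1]
width: 0.604
```

Run:
```python
from h import *
t=shot('top');s=shot('scene')
go([541.3,-187.3,220],55)
a=cv2.resize(s['pixels'][170:270,380:460],None,fx=5,fy=5,interpolation=2)
b=cv2.resize(s['pixels'][170:320,160:280],None,fx=10/3,fy=10/3,interpolation=2)
cv2.imwrite('pics/e.png',np.hstack([a,b]))
P=cloud(t);Q=near(P,510,255,22,70,120);print('thimble top',Q.mean(0),Q[:,2].max(),np.percentile(Q[:,2],[10,50,90]))
P=cloud(s);Q=near(P,510,255,22,70,120);print(np.percentile(Q[:,2],[2,50,98]))
```

```text
t 10.5 pos [ 538.7 -156.6  238.9] tilt [-6.0e-04  6.2e-03 -1.0e+00] yawY 56.7 q [-0.29  0.34  0.16  1.39  0.01  0.3 ] F [ 0.3 -0.  -0.4] w 0.597
tool shift mm [ 18.7 -24.3  19.1] turn about x deg 1.7005083884813814
thimble top [506.80521261 254.75864511  98.64220881] 115.06951217359511 [ 79.77707853 102.9276633  109.16613485]
[ 74.71261314  97.11419369 106.86028466]
```

View pics/e.png

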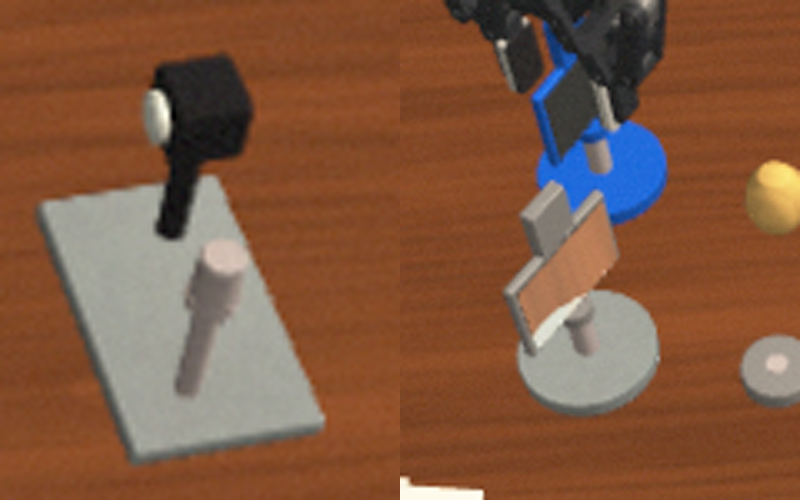

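The thimble sits upright on the shoulder at crop (222,270), with its top at z≈106 as expected. The gripper is above and beside the mirror; next is the fin.

Emit:
send_rows:
  steps:
    - [[0.4,0.01,-0.024,0.019,0],[0.4,0.01,0,0,1.7]]

```text
clock: 10.7
ee_pos: [542.3, -187.5, 219.2]
tool_rot: [0.673, 0.218, 0.673, -0.214]
ft_force: [-0.0, 0.4, -0.4]
width: 0.6
```

Run:
```python
from h import *
shot('top');s=shot('scene')
go([541.3,-187.3,131],55)
P=cloud(s);Q=near(P,541,-187,60,132,166);print(len(Q),cv2.minAreaRect(Q[:,:2].astype(np.float32)),Q[:,2].max())
```

```text
t 10.8 pos [ 541.6 -185.4  218.6] tilt [-3.0e-04  6.9e-03 -1.0e+00] yawY 54.55 q [-0.33  0.37  0.15  1.35  0.01  0.29] F [ 1.1 -0.1  0.3] w 0.6
tool shift mm [87.6 -2.2  1.2] turn about x deg -0.44532408049349215
221 ((542.0746459960938, -187.9817657470703), (12.982321739196777, 30.644676208496094), 54.60619354248047) 165.82248429583314
```

Emit:
send_rows:
  steps:
    - [[0.4,0.03,-0.002,0.001,0],[0.4,0.03,0,0,0],[0.4,0.02,0,0,0]]

```text
clock: 11.1
ee_pos: [543.3, -186.9, 140.3]
tool_rot: [0.674, 0.22, 0.671, -0.215]
ft_force: [0.2, -0.5, -0.2]
width: 0.594
```

Run:
```python
from h import *
shot('top');s=shot('scene')
go([541.2,-187.4,131],55)
```

```text
t 11.2 pos [ 542.2 -186.5  139.4] tilt [ 0.0026  0.0062 -1.    ] yawY 54.19 q [-0.34  0.39 -0.02  1.16  0.01  0.29] F [-1.3  0.3  0.7] w 0.601
tool shift mm [ 8.4 -1.4 -0.3] turn about x deg -0.81475552121492
```

Emit:
send_rows:
  steps:
    - [[0.4,0.0075,-0.0014,-0.0003,-0.8],[1,0,0,0,0]]
  newtons: 40

```text
clock: 11.4
ee_pos: [541.9, -187.3, 133.5]
tool_rot: [0.675, 0.215, 0.674, -0.21]
ft_force: [-1.0, 0.3, -0.4]
width: 0.446
```

Run:
```python
from h import *
for i in range(14): s=shot('scene')
go([541.2,-187.4,131],55)
P=cloud(s);Q=near(P,541,-187,60,70,125);r=cv2.minAreaRect(Q[:,:2].astype(np.float32));print(len(Q),r)
print(robot.get_state()['torque'])
```

```text
t 12.1 pos [ 541.7 -188.9  134.6] tilt [ 0.0046  0.0025 -1.    ] yawY 54.9 q [-0.34  0.39 -0.03  1.14  0.    0.28] F [-8.3 -9.9  7. ] w 0.108
tool shift mm [ 3.6  0.9 -1.3] turn about x deg -0.10457724778372324
638 ((543.7970581054688, -186.932373046875), (10.092562675476074, 88.39039611816406), 51.39592361450195)
[-1.84273947  1.62741501  0.0077862 ]
```

Emit:
send_rows:
  steps:
    - [[1,0,0,0,0],[1,0,0,0,-8],[1,0,0,0,-8],[1,0,0,0,-8],[1,0,0,0,-8],[1,0,0,0,-8]]
  newtons: 60

```text
clock: 12.7
ee_pos: [541.8, -188.2, 134.7]
tool_rot: [0.708, -0.036, 0.705, 0.04]
ft_force: [0.0, 1.6, -6.4]
width: 0.106
```

Run:
```python
from h import *
for i in range(4): s=shot('scene')
go([541.2,-187.4,134],99.8)
P=cloud(s);Q=near(P,541,-187,60,65,125);r=cv2.minAreaRect(Q[:,:2].astype(np.float32));print(len(Q),r)
print(robot.get_state()['torque'])
```

```text
t 12.9 pos [ 541.7 -188.2  134.7] tilt [ 0.0041  0.0046 -1.    ] yawY 95.55 q [-0.34  0.4  -0.03  1.14  0.01 -0.43] F [ 0.9  1.5 -5.7] w 0.105
tool shift mm [ 0.7  0.9 -0.4] turn about x deg -4.245017555187076
200 ((544.8948974609375, -187.00387573242188), (83.96395111083984, 8.043126106262207), 4.1352386474609375)
[ 0.2721724   0.08313197 -0.0657938 ]
```

Emit:
send_rows:
  steps:
    - [[1,0,0,0,-4.8]]

```text
clock: 13.0
ee_pos: [541.7, -188.1, 134.7]
tool_rot: [0.706, -0.061, 0.703, 0.064]
ft_force: [0.4, 0.6, -5.9]
width: 0.104
```

Run:
```python
from h import *
for i in range(3): s=shot('scene')
t=shot('top')
go([541.2,-187.4,134],99.8)
for n,d in(('s',s),('t',t)):
  P=cloud(d)
  for z0,z1 in((65,125),(100,125)):
    Q=near(P,541,-187,60,z0,z1)
    if len(Q)<10: continue
    r=cv2.minAreaRect(Q[:,:2].astype(np.float32)); l=cv2.fitLine(Q[:,:2].astype(np.float32),cv2.DIST_HUBER,0,.01,.01).ravel()
    print(n,len(Q),np.round(r[0],1),np.round(r[1],1),r[2],'line normal',np.degrees(np.arctan2(l[1],l[0]))%180-90)
a=cv2.resize(s['pixels'][215:305,165:265],None,fx=4,fy=4,interpolation=2)
b=cv2.resize(t['pixels'][210:300,345:445],None,fx=4,fy=4,interpolation=2)
cv2.imwrite('pics/f.png',np.hstack([a,b]))
```

```text
t 13.2 pos [ 541.7 -188.1  134.7] tilt [ 0.004   0.0048 -1.    ] yawY 100.12 q [-0.34  0.4  -0.03  1.14  0.01 -0.51] F [ 0.6  1.6 -5.2] w 0.106
tool shift mm [ 0.7  0.8 -0.4] turn about x deg 0.3197954477858218
s 165 [ 545.7 -187.6] [81.8  8.2] 9.886673927307129 line normal -83.0453
s 83 [ 556.6 -185.7] [59.8  8. ] 9.886673927307129 line normal -85.11239
t 15 [ 575.2 -177.2] [9.  1.6] 2.9898531436920166 line normal -85.36473
```

View pics/f.png

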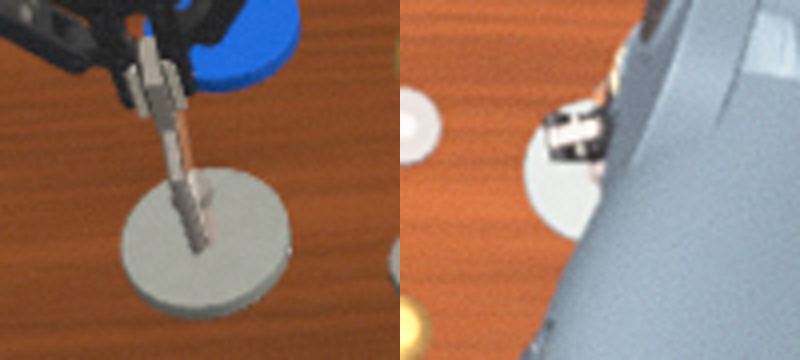

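Run:
```python
from h import *
s=dict(np.load('scene.npz'));k=11
im=cv2.resize(s['pixels'][235:285,190:230],None,fx=k,fy=k,interpolation=2)
out=[]
for A in (94.8,99.8):
    m=im.copy(); a=np.radians(A); n=np.array([np.cos(a),np.sin(a)]); w=np.array([np.sin(a),-np.cos(a)])
    c=np.array([542.2,-188.1])  # scene-frame axis
    for off in (-3.5,3.5):
        p=[(proj(s,[*(c+44*w+off*n),z])-[190,235]+.5)*k for z in (60,126)]
        cv2.line(m,*[tuple(int(v) for v in q) for q in p],(0,255,0),1)
    out.append(m[:, :390])
cv2.imwrite('pics/g.png',np.hstack(out))
```

```text
(no output)
```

View pics/g.png

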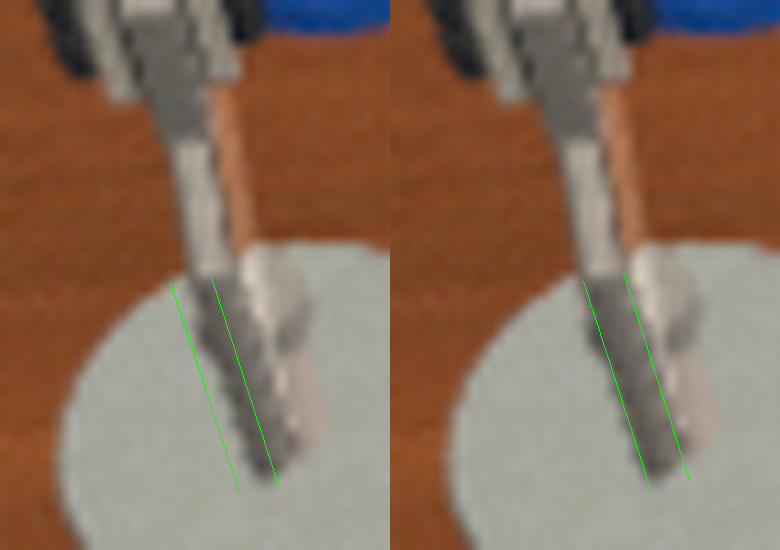

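The end face of the mirror frame at crop (640,380) lies exactly between the lines drawn for 99.8°, and the lines for 94.8° miss it. The needed angle is 99.8°, so I'm handing in while still gripping.

```bash
python3 -c "
from h import *
go([541.2,-187.4,134],99.8); print(robot.finish_job())"
```

```text
t 13.2 pos [ 541.7 -188.1  134.7] tilt [ 0.004   0.0048 -1.    ] yawY 100.12 q [-0.34  0.4  -0.03  1.14  0.01 -0.51] F [ 0.6  1.6 -5.2] w 0.106
tool shift mm [ 0.7  0.8 -0.4] turn about x deg 0.3197954477858218
the job is handed in; nothing more can be done
None
```

The thimble is on the post's shoulder and released. The arm was still holding the mirror by its fin at the aiming angle when I handed in, at 13.2 s of the 51 s allowed.

- **Thimble:** it touched the shoulder at the expected height with 8 N, then I let go. A later picture shows it upright, with its top at about 106 mm as expected.
- **Mirror:** I turned it about 45° to an estimated 100°. The target, worked out from the measured positions, was 99.8°. A drawing of the mirror frame at 99.8° over the camera picture fits, and one at 94.8° does not. I couldn't see the inspection camera's own view, so the reflection itself is not confirmed.
- **Disagreements:** the two cameras differed by about 3 mm in x, which I corrected from where the thimble was gripped. Line fits to the few visible mirror points gave 95° to 97°, but most of the glass was hidden by the gripper, so I relied on the overlay, the rectangle fit (99.9°) and the tool angle (100.1°).
- **Other things on the table:** the arm's path stayed clear of them. I did no separate check at the end that they hadn't moved.

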